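Chuck a felt bob in the collet

ROBOT

A 6-joint arm with a two-finger parallel gripper is mounted at the origin on the work surface. World frame = base frame: x ahead of the robot, y to its left, z up, the work surface at z = 0. Lengths are in mm, angles in rad, forces in N, time in s.
With the tool pointing down it reaches from about 275 to 1000 mm from the base axis. Payload 8.4 kg.
Tool frame: the origin (TCP) lies midway between the tips of the shut fingers; the grasp point (between the pads) lies 19 mm behind it; z points along the fingers, y is the line along which they close (so a half turn about z gives the same grasp; the last joint's range is limited). The gripper opens to 85 mm and grips with 20 to 120 N. Pads are 22 mm wide; open, the fingers measure 114 mm over their backs; the gripper's body (76 mm by 85 mm) begins 54 mm behind the grasp point. The pads swing forward as they close: fully open they stand 13 mm farther back than shut.
Start: joints at [1.221, 0.353, 1.633, -0, 1.155, -0.002], TCP at [213.018, 587.581, 231.281] pointing down, gripper open.
Joint ranges: [-2.63, 2.63], [-0.92, 2.1], [0.06, 2.66], [-1.3, 4.44], [0, 2.69], [-3.02, 3.02]. Speed limits (rad/s): [2.22, 2.22, 2.79, 3.14, 3.14, 3.14].

INTERFACE

Orientations are given as [roll, pitch, yaw] about the fixed x, y, z axes, in that order (R = Rz(yaw) Ry(pitch) Rx(roll)).
In Python, from rig import * gives the robot as it stands.
- The arm moves only by the shell command python3 -m jog 'ROWS' [FORCE]. ROWS is JSON, a list of rows, each an object of numbers: "x", "y", "z": the shift along the tool's x, y, z in cm; "spin": the turn about the tool's z in rad; "grip": the closure, from 0 (fully open) to 1 (shut). In form: [{"x": .., "y": .., "z": .., "spin": .., "grip": ..}, ...]. A call has 1 to 20 rows; each row shifts and turns the commanded pose from where the row before left it, along the tool's axes as they then stand; what a row does not reach is not made up. A row lasts 1/12 s, in which the tool goes at most 41.7 mm and 7.16 degrees, less where a joint would pass 70% of its speed; a pose out of reach is approached as far as the arm can. A call with a gripper value outside its range is refused whole. The fingers move at their own pace and stop on an object; FORCE is the grip in N (left out, the last holds). Time passes only in rows, so rows that do not move let the fingers close. It gives the time, the measured TCP pose, the force, the opening and the grip force at its end, in the units of the state.
- sense(): the state, without advancing time (a new reading comes with each control period).
- grab_frame(name): name is "scene" or "side" or "wrist"; returns a dict with "pixels" (400x640x3 uint8, blue, green, red), "camera_matrix" (3x3 intrinsics, pixels), "k1" (the pictures are not rectified: a ray, as slopes to the right and down, at radius r is drawn at 1 + k1 r^2 times it, then the intrinsics apply), "rvec" (rotation vector, rad) and "tvec" (3), from world to camera coordinates, as OpenCV has them; the wrist camera has in their place "T_tool_cam" (4x4, takes a point from camera to tool coordinates, whose origin is the TCP and whose axes are the flange's). Camera axes: x right, y down, z forward; pixel columns grow to the right and rows downward; lengths in mm; the calibration is good to about 2 mm. A picture is of the moment at which its call begins: read the wrist's pose just before it. There is no depth.
- sign_off(): hands the job in; it is judged then, once.
The state is a dict: "clock": time; "qpos": joint angles; "qvel": joint speeds; "joint_efforts": joint torques, N m; "eef_pos": TCP position; "tcp_rot": TCP orientation; "contact_force": force on the tool from outside, world axes, zero at the start; "wrist_torque": the same for the moment, N m; "opening": opening from 0.0 (shut) to 1.0 (fully open); "grasp_force": force on a finger pad.
Only numpy, scipy, OpenCV 4.12 (cv2) and the standard library are available. Lean on these libraries where they do the work, as an engineer would, in place of code of your own. Each camera call takes 0.05 s, during which the arm holds its last target. There are 200 camera calls.

TASK

Take the straight-sided, drum-shaped felt bob out of the wooden rack and set its shank gently, fully home, in the upright collet. Then push the collet nut's bar round clockwise until the jaws grip the shank firmly, but do not overtighten it. Leave the bob standing upright in the collet and the other things where they are.

Things in the scene. Friction and masses are not known exactly. Their poses are not given: they have to be found in the camera images.
- drum_head (a point): Centre of the white drum-shaped felt head (upright cylinder, 24 mm diameter, 24 mm tall) of the bob to use; felt is hard. Below it a plain steel shank of 12 mm diameter and 47 mm length points down (1 mm bevel at its foot). The bob weighs about 60 g. It stands loosely in one of the three rack holes, 33 mm deep, with 14 mm of shank showing between head and rack. z is the bob's axis, up.
- drum_foot (a point): Centre of the lower end of the drum bob's shank, 59 mm below drum_head.
- ball_head (a point): Centre of the ball-shaped felt head (28 mm diameter) of another bob in the rack: leave it.
- cone_head (a point): Point on the axis of the cone-shaped felt head (28 mm wide at its base, 28 mm tall, pointing up) of the third bob, 12 mm above its base: leave it.
- rack: Fixed wooden block 70 (x) by 190 (y) by 45 mm tall with three holes in a row along its y axis at -60, 0 and 60 mm. Origin at the centre of its underside.
- collet_mouth (a point): Centre of the mouth of the collet, at the top of the blue round collet holder (fixed to the bench, 104 mm wide at the foot, mouth 78 mm above the bench). The bore is vertical, 13.6 mm in diameter with a 1 mm bevel at the mouth. It is ringed by the dark nut, 44 mm in diameter, whose top is level with the mouth.
- collet_seat (a point): Centre of the bore's flat bottom, 33 mm below the mouth: the shank is home when its foot stands here, the head's underside then 14 mm above the mouth. z points up.
- bar_end (a point): Centre of the free end of the nut's steel bar: a 10 mm thick round bar that runs outward from the nut and rises slightly; its end is 82 mm from the collet's axis and 78 mm above the bench (the bar's axis is 10 mm lower where it leaves the nut, 19 mm from the axis). The bar swings about the collet's vertical axis.
- nut (a joint): Angle of the nut (rad), 0 fully open to 1.7, growing clockwise from above, which closes the jaws. Starts at 0 to 0.3; up to 0.6 the jaws are clear of the bore. Stiff, stays where left: turns at about 0.45 N m (6.5 N across the bar 70 mm from the axis), more once the jaws bear on a shank. Under 0.7 N m is slack, 0.9 N m (13 N at 70 mm) is firm, over 1.2 N m (17 N) overtight.
- jaw0: One of the three alike steel jaws hidden in the collet, moved only by the nut; its origin lies on the bench under the collet's axis. A firm grip is each jaw pressing the shank with 20 to 35 N.
- compound_bar: Bystander: brown bar of polishing compound, 45 by 100 by 32 mm, origin under its centre.
- carving: Bystander: small bone-white carved figure, 90 mm tall, origin under its centre.
Not all that is in view belongs to the job. Of the things that look like the part that bears collet_mouth, the larger one is meant. Leave any yellow look-alike of the part that bears drum_head alone.

How it is judged (in metres and radians):
On the way, in this order (a step that is already met when the one before it is completed fails the run):
1. the drum bob's shank stands fully home in the collet with the nut still open (distance between drum_foot and collet_seat below 0.0035 m and angle between drum_foot's own z axis and vertical below 0.1 rad and value of joint nut below 0.6 rad), for 0.2 s.
2. the nut is turned until the jaws grip the shank (contact force between jaw0 and drum above 12 N and distance between drum_foot and collet_seat below 0.0035 m), for 0.2 s.
At the end, for the whole second after the job is handed in: The drum bob stands upright (within 0.06 rad) and at rest in the collet, its foot within 3.5 mm of the seat, and the jaws, left to themselves, still grip it (jaw0 presses the shank with more than 12 N); nut at rest (all of step 2 and angle between drum_foot's own z axis and vertical below 0.06 rad and linear speed of drum below 0.01 m/s and velocity of joint nut below 0.03 rad/s); the robot touches nothing.
It fails at once if with the nut still open, the drum bob is pressed on the collet holder with more than 25 N (contact force between drum and holder above 25 N and value of joint nut below 0.6 rad).
It fails at once if the nut is overtightened: a jaw presses the shank with more than 60 N (contact force between jaw0 and drum above 60 N).
It fails at once if another bob or a bystander is moved by more than 20 mm (distance of any of ball_head, cone_head, compound_bar, carving from where it was at the start of the episode above 0.02 m).
It also fails if it takes over 72 s, if anything falls off the work surface, if the arm or the gripper's body presses on something with over 40 N, if the wrist force passes 120 N, or if a joint passes its speed limit or range.

## Working session

There is one attempt and no reset: what is moved stays moved. The work goes in short steps, Python scripts to look and compute and a shell command to move; the robot and the scene stay as the last step left them, time stands still between calls to the robot, and variables do not carry over. Pictures are saved under pics/ and viewed, at most 10 in all, crops included, and the job is handed in when it is done.

```bash
mkdir -p pics; cat > h.py <<'E'
from rig import *
import numpy as np, cv2
from scipy.spatial.transform import Rotation as R
def snap(n,f):
    s=sense(); d=grab_frame(n); cv2.imwrite(f'pics/{f}.png',d['pixels']); 
    d['s']=s; np.save(f'pics/{f}.npy',d,allow_pickle=True); return d
def load(f): return np.load(f'pics/{f}.npy',allow_pickle=True).item()
def cam(d):
    if 'rvec' in d:
        Rm=cv2.Rodrigues(np.array(d['rvec'],float))[0]; return Rm.T, -Rm.T@np.array(d['tvec'],float).ravel()
    T=np.eye(4); T[:3,:3]=R.from_euler('xyz',d['s']['tcp_rot']).as_matrix(); T[:3,3]=d['s']['eef_pos']
    T=T@np.array(d['T_tool_cam']); return T[:3,:3],T[:3,3]
def ray(d,u,v):
    K=np.array(d['camera_matrix'],float)
    p=cv2.undistortPoints(np.array([[[u,v]]],float),K,np.array([d['k1'],0,0,0,0.]))[0,0]
    A,c=cam(d); r=A@np.array([p[0],p[1],1]); return c,r/np.linalg.norm(r)
def atz(d,u,v,z):
    c,r=ray(d,u,v); return c+r*(z-c[2])/r[2]
def tri(*L):
    M=np.zeros((3,3));b=np.zeros(3)
    for d,u,v in L:
        c,r=ray(d,u,v);P=np.eye(3)-np.outer(r,r);M+=P;b+=P@c
    x=np.linalg.solve(M,b); return x,[np.linalg.norm((np.eye(3)-np.outer(r,r))@(x-c)) for c,r in [ray(*l) for l in L]]
def proj(d,X):
    A,c=cam(d); rv=cv2.Rodrigues(A.T)[0]
    return cv2.projectPoints(np.array(X,float).reshape(-1,3),rv,-A.T@c,np.array(d['camera_matrix'],float),np.array([d['k1'],0,0,0,0.]))[0].reshape(-1,2)
E
python3 -c "
from h import *
for n in ['scene','side']: d=snap(n,n+'0'); print(cam(d)[1])
print(sense())"
```

```text
[1100.48412363  262.4983408   550.81433389]
[ 557.17018738 -790.50637199  525.03387931]
{'clock': 0.1, 'qpos': array([ 1.22055937e+00,  3.53605272e-01,  1.63405375e+00, -6.44546374e-06,
        1.15519477e+00, -2.39539200e-03]), 'qvel': array([-2.32833420e-03, -3.46664099e-03, -9.69795913e-05,  1.07157196e-03,
        5.40178180e-04,  6.05734337e-04]), 'joint_efforts': array([ 6.17277728e-04, -6.06353760e+01, -3.42823648e+01, -1.04993419e-04,
        3.95580166e-03, -4.08405214e-06]), 'eef_pos': array([212.89719089, 587.17142409, 230.62284565]), 'tcp_rot': array([-3.14033150e+00,  2.87255435e-06,  2.79375370e+00]), 'contact_force': array([-0.12315711,  0.18525411,  0.50088478]), 'wrist_torque': array([0.00334503, 0.00637579, 0.02663997]), 'grasp_force': 0.0, 'opening': 1.0043037676692057}
```

View pics/scene0.png

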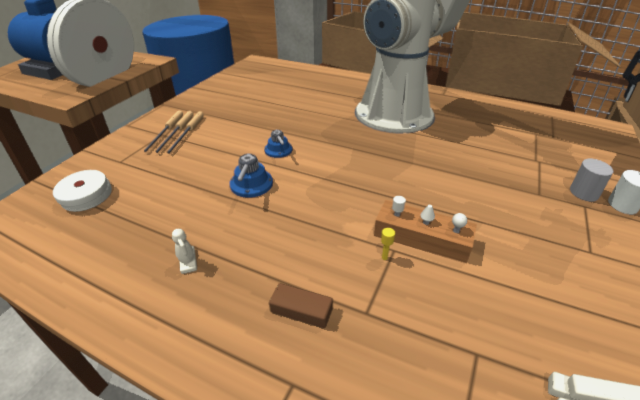

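View pics/side0.png

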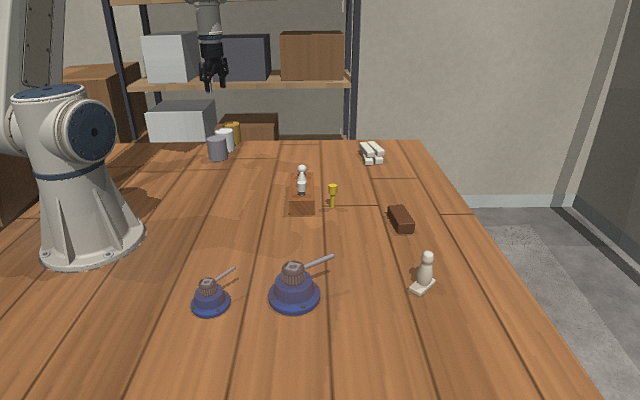

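The scene picture shows the drum at (399,204), cone at (428,213), ball at (460,221), and the larger collet's mouth at about (248,160). In the side picture the collet mouth is near (293,267) and the bar end near (333,257).

```bash
python3 -c "
from h import *
a=load('scene0');b=load('side0')
print('drum',atz(a,399,204,71),'ball',atz(a,460,221,73),'cone', atz(a,428,213,71))
print('mouth',atz(a,248,160,78),atz(b,293,267,78),tri((a,248,160),(b,293,267)))
print('bar',atz(b,333,257,78))
c1=cv2.resize(a['pixels'][140:200,220:300],None,fx=5,fy=5,interpolation=2)
c2=cv2.resize(b['pixels'][240:320,260:340],None,fx=5,fy=5,interpolation=2)[:300]
c3=cv2.resize(a['pixels'][185:265,370:480],None,fx=5,fy=5,interpolation=2)[:300,:400]
c4=cv2.resize(b['pixels'][160:220,275:355],None,fx=5,fy=5,interpolation=2)
cv2.imwrite('pics/m.png',np.vstack([np.hstack([c1,c2]),np.hstack([c3,c4])]))
"
```

```text
drum [521.35528221 158.01049405  71.        ] ball [523.46113911 278.1429404   73.        ] cone [523.91737031 216.99165278  71.        ]
mouth [ 522.90216289 -195.92874055   78.        ] [ 516.05529302 -211.55263222   78.        ] (array([ 515.1523101 , -202.42079263,   71.24523372]), [np.float64(0.353304845880577), np.float64(0.35330484588031036)])
bar [ 592.63311202 -181.51774889   78.        ]
```

View pics/m.png

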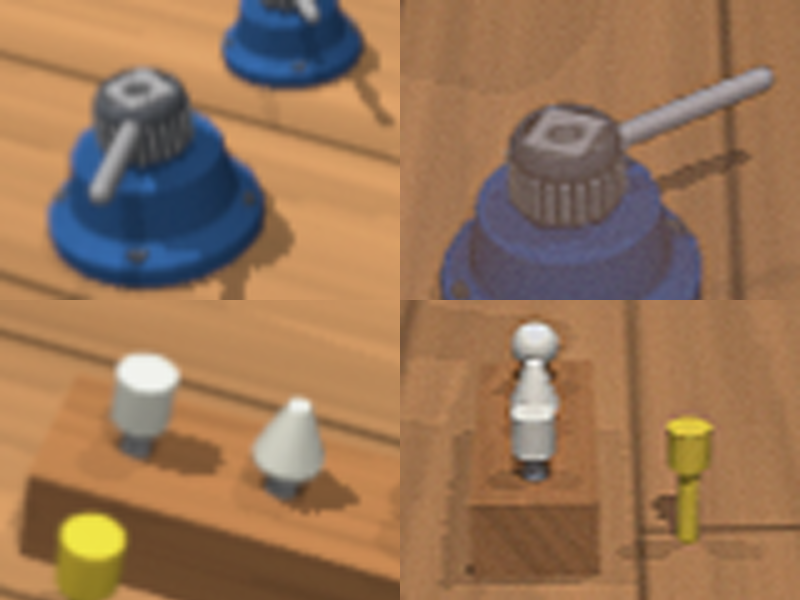

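```bash
python3 -c "
from h import *
a=load('scene0');b=load('side0')
print('drum',tri((a,399,204),(b,301.6,186)))
print('mouth',atz(a,247.6,158,78),atz(b,293.6,266.4,78),tri((a,247.6,158),(b,293.6,266.4)))
print('bar',tri((a,240.6,177.4),(b,333.6,255)),atz(a,240.6,177.4,78),atz(b,333.6,255,78))
print('yellow top',tri((a,388,234),(b,333,185)))
print('small',atz(b,207,282,50))
print(b['T_tool_cam'] if 'T_tool_cam' in b else grab_frame('wrist')['T_tool_cam'])
"
```

```text
drum (array([522.33523437, 157.55555031,  70.00427499]), [np.float64(1.4682154529487907), np.float64(1.4682154529488836)])
mouth [ 516.30783785 -201.44771146   78.        ] [ 517.1076574  -209.74178776   78.        ] (array([ 515.38020439, -203.9700224 ,   75.11229099]), [np.float64(1.8494082843039903), np.float64(1.8494082843038058)])
bar (array([ 591.4000593 , -171.87661586,   78.55397654]), [np.float64(3.6184139486034383), np.float64(3.6184139486035787)]) [ 586.0730388  -172.55572999   78.        ] [ 594.12436338 -174.95880597   78.        ]
yellow top (array([609.21681559, 162.95497367,  68.34255516]), [np.float64(0.16775823025516692), np.float64(0.1677582302552125)])
small [ 351.34610583 -219.68370095   50.        ]
[[-6.15458334e-04 -9.50705033e-01 -3.10096053e-01  7.91661579e+01]
 [ 9.99999622e-01 -3.94503030e-04 -7.75250388e-04  1.21863584e+00]
 [ 6.14700613e-04 -3.10096412e-01  9.50704916e-01 -1.43206371e+02]
 [ 0.00000000e+00  0.00000000e+00  0.00000000e+00  1.00000000e+00]]
```

```bash
python3 -m jog '[{"x":-2.73,"y":-1.86},{"x":-2.73,"y":-1.86},{"x":-2.73,"y":-1.86},{"x":-2.73,"y":-1.86},{"x":-2.73,"y":-1.86},{"x":-2.73,"y":-1.86},{"x":-2.73,"y":-1.86},{"x":-2.73,"y":-1.86},{"x":-2.73,"y":-1.86},{"x":-2.73,"y":-1.86},{"x":-2.73,"y":-1.86},{"x":-2.73,"y":-1.86},{"x":-2.73,"y":-1.86},{"x":-2.73,"y":-1.86},{"x":-2.73,"y":-1.86},{"x":-2.73,"y":-1.86},{"spin":0.12},{"spin":0.12},{"spin":0.12},{"spin":0.12}]'
python3 -m jog '[{"spin":0.123,"z":1},{"spin":0.124,"z":1},{"spin":0.124,"z":1},{"spin":0.124,"z":1},{"spin":0.124,"z":1},{"spin":0.124,"z":1},{"grip":0.35},{},{}]'
python3 -c "
from h import *
d=snap('wrist','w1');print(d['s']['eef_pos'],d['s']['tcp_rot'])
print(proj(d,[[522,158,83],[522,158,71]]))"
```

```text
[212.90193365 587.26097551 230.74978313] [-3.14057294e+00 -1.82734138e-06  2.79375023e+00]
[[129.09104237 455.36292623]
 [133.30942567 447.36983072]]schema error: expected keys x, y, z, spin, grip
schema error: expected keys x, y, z, spin, grip
```

View pics/w1.png

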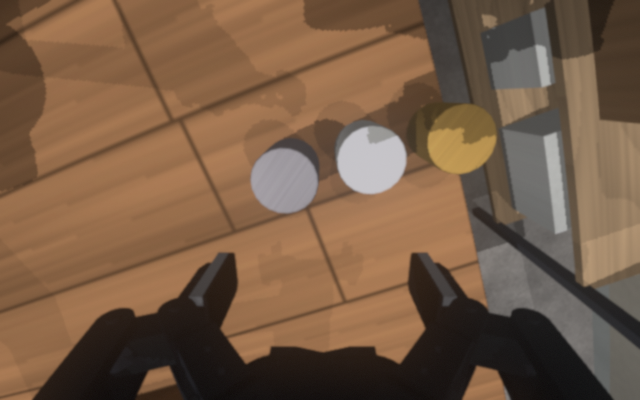

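The move was refused because every row needs all five keys, so this picture only shows the start place (three jars). I'll retype the rows in full.

```bash
python3 -m jog '[{"x":-3.2,"y":-2.18,"z":0,"spin":0,"grip":0},{"x":-3.2,"y":-2.18,"z":0,"spin":0,"grip":0},{"x":-3.2,"y":-2.18,"z":0,"spin":0,"grip":0},{"x":-3.2,"y":-2.18,"z":0,"spin":0,"grip":0},{"x":-3.2,"y":-2.18,"z":0,"spin":0,"grip":0},{"x":-3.2,"y":-2.18,"z":0,"spin":0,"grip":0},{"x":-3.2,"y":-2.18,"z":0,"spin":0,"grip":0},{"x":-3.2,"y":-2.18,"z":0,"spin":0,"grip":0},{"x":-3.2,"y":-2.18,"z":0,"spin":0,"grip":0},{"x":-3.2,"y":-2.18,"z":0,"spin":0,"grip":0},{"x":-3.2,"y":-2.18,"z":0,"spin":0,"grip":0},{"x":-3.2,"y":-2.18,"z":0,"spin":0,"grip":0},{"x":-3.2,"y":-2.18,"z":0,"spin":0,"grip":0},{"x":-2.0,"y":-1.4,"z":0,"spin":0,"grip":0}]'
python3 -m jog '[{"x":0,"y":0,"z":0.6,"spin":0.122,"grip":0},{"x":0,"y":0,"z":0.6,"spin":0.122,"grip":0},{"x":0,"y":0,"z":0.6,"spin":0.122,"grip":0},{"x":0,"y":0,"z":0.6,"spin":0.122,"grip":0},{"x":0,"y":0,"z":0.6,"spin":0.122,"grip":0},{"x":0,"y":0,"z":0.6,"spin":0.122,"grip":0},{"x":0,"y":0,"z":0.6,"spin":0.122,"grip":0},{"x":0,"y":0,"z":0.6,"spin":0.122,"grip":0},{"x":0,"y":0,"z":0.6,"spin":0.122,"grip":0},{"x":0,"y":0,"z":0.6,"spin":0.122,"grip":0.35},{"x":0,"y":0,"z":0,"spin":0,"grip":0.35},{"x":0,"y":0,"z":0,"spin":0,"grip":0.35}]'
python3 -c "
from h import *
d=snap('wrist','w2');print(d['s']['eef_pos'],d['s']['tcp_rot'])
print(proj(d,[[522,158,83],[522,158,71]]))"
```

```text
clock: 1.37
eef_pos: [523.2, 156.5, 231.4]
tcp_rot: [-3.141, 0.001, 2.793]
contact_force: [0.9, 0.3, -0.5]
opening: 1.002
grasp_force: 0.0
clock: 2.37
eef_pos: [521.3, 159.3, 171.0]
tcp_rot: [-3.141, 0.0, 1.578]
contact_force: [-0.2, -1.1, 0.4]
opening: 0.652
grasp_force: 0.0
[521.28127246 159.30260548 171.0312256 ] [-3.14074474e+00  2.32545858e-04  1.57763277e+00]
[[322.53861387 203.52948294]
 [322.55398279 198.83713974]]
```

View pics/w2.png

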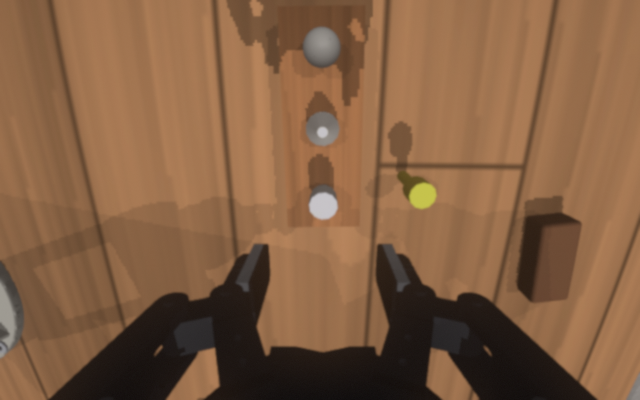

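The drum's top is at (323,206), within 3 px of the prediction; the yellow bob at (422,196) is clear of the fingers.

```bash
python3 -c "
from h import *
d=load('w2');print(atz(d,323,206,83),atz(d,323,132,87),atz(d,322,46,73))"
```

```text
[522.39145382 155.85629675  83.        ] [521.98180696 215.97168932  87.        ] [520.84243702 276.94050845  73.        ]
```

```bash
python3 -m jog '[{"x":-0.1,"y":0.05,"z":2,"spin":0,"grip":0.35},{"x":-0.1,"y":0.05,"z":2,"spin":0,"grip":0.35},{"x":0,"y":0,"z":2,"spin":0,"grip":0.35},{"x":0,"y":0,"z":2,"spin":0,"grip":0.35},{"x":0,"y":0,"z":1.7,"spin":0,"grip":0.35},{"x":0,"y":0,"z":1.1,"spin":0,"grip":0.35},{"x":0,"y":0,"z":0.8,"spin":0,"grip":0.35},{"x":0,"y":0,"z":0,"spin":0,"grip":0.35},{"x":0,"y":0,"z":0,"spin":0,"grip":0.35}]'
```

```text
clock: 3.17
eef_pos: [522.8, 157.5, 55.6]
tcp_rot: [3.141, -0.0, 1.575]
contact_force: [0.4, -0.3, 0.4]
opening: 0.651
grasp_force: 0.0
```

```bash
python3 -m jog '[{"x":-0.15,"y":0,"z":0.2,"spin":0,"grip":0.4},{"x":0,"y":0,"z":0,"spin":0,"grip":0.55},{"x":0,"y":0,"z":0,"spin":0,"grip":0.7},{"x":0,"y":0,"z":0,"spin":0,"grip":0.85},{"x":0,"y":0,"z":0,"spin":0,"grip":0.85},{"x":0,"y":0,"z":0,"spin":0,"grip":0.85},{"x":0,"y":0,"z":0,"spin":0,"grip":0.85},{"x":0,"y":0,"z":0,"spin":0,"grip":0.85}]' 45
```

```text
clock: 3.83
eef_pos: [522.9, 156.0, 54.0]
tcp_rot: [3.141, -0.0, 1.574]
contact_force: [-1.5, -0.0, 6.4]
opening: 0.272
grasp_force: 43.8
```

```bash
python3 -m jog '[{"x":0,"y":0,"z":-0.5,"spin":0,"grip":0.85},{"x":0,"y":0,"z":-1,"spin":0,"grip":0.85},{"x":0,"y":0,"z":-2,"spin":0,"grip":0.85},{"x":0,"y":0,"z":-3,"spin":0,"grip":0.85},{"x":0,"y":0,"z":-3,"spin":0,"grip":0.85},{"x":0,"y":0,"z":-3,"spin":0,"grip":0.85},{"x":-1,"y":-0.1,"z":-0.5,"spin":0,"grip":0.85},{"x":-2.5,"y":-0.1,"z":0,"spin":0,"grip":0.85},{"x":-3.5,"y":-0.1,"z":0,"spin":0,"grip":0.85},{"x":-3.5,"y":-0.1,"z":0,"spin":0,"grip":0.85},{"x":-3.5,"y":-0.1,"z":0,"spin":0,"grip":0.85},{"x":-3.5,"y":-0.1,"z":0,"spin":0,"grip":0.85},{"x":-3.5,"y":-0.1,"z":0,"spin":0,"grip":0.85},{"x":-3.5,"y":0,"z":0,"spin":0,"grip":0.85},{"x":-3.5,"y":0,"z":0,"spin":0,"grip":0.85},{"x":-3.5,"y":0,"z":0,"spin":0,"grip":0.85},{"x":-3.5,"y":0,"z":0,"spin":0,"grip":0.85},{"x":-3.5,"y":0,"z":0,"spin":0,"grip":0.85},{"x":-2.5,"y":0,"z":0,"spin":0,"grip":0.85},{"x":-1,"y":0,"z":0,"spin":0,"grip":0.85}]'
python3 -m jog '[{"x":0,"y":0,"z":0.5,"spin":0,"grip":0.85},{"x":0,"y":0,"z":0,"spin":0,"grip":0.85},{"x":0,"y":0,"z":0,"spin":0,"grip":0.85}]'
python3 -c "
from h import *
d=snap('wrist','w3');print(d['s']['eef_pos'],d['s']['tcp_rot'])
p=proj(d,[[516,-204,78]])[0];print(p)
x,y=p.astype(int);x=min(max(x,80),560);y=min(max(y,60),340)
cv2.imwrite('pics/w3c.png',cv2.resize(d['pixels'][y-60:y+60,x-80:x+80],None,fx=5,fy=5,interpolation=2));print(x-80,y-60)"
```

```text
clock: 5.5
eef_pos: [516.4, -267.6, 183.6]
tcp_rot: [3.141, 0.001, 1.572]
contact_force: [-0.0, 0.3, -0.6]
opening: 0.268
grasp_force: 44.1
clock: 5.75
eef_pos: [516.2, -262.7, 177.7]
tcp_rot: [-3.14, -0.001, 1.574]
contact_force: [-0.9, -0.4, -0.3]
opening: 0.264
grasp_force: 44.1
[ 516.24498778 -262.69674082  177.70902079] [-3.14026948e+00 -1.15657349e-03  1.57419115e+00]
[321.62789886 127.46286616]
241 67
```

View pics/w3c.png

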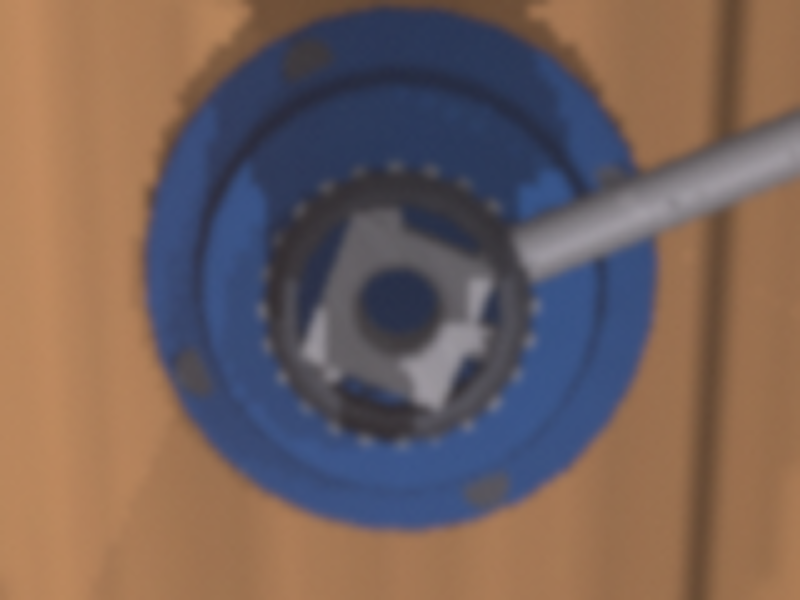

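The mouth's centre is at about (399,302) in the crop, so (320.8,127.5) in the picture. The bar leaves to the right and slightly up (+x, +y). I'll let the arm settle and measure again.

```bash
python3 -m jog '[{"x":0,"y":0,"z":0,"spin":0,"grip":0.85},{"x":0,"y":0,"z":0,"spin":0,"grip":0.85}]'
python3 -c "
from h import *
o=load('w3');print(atz(o,320.8,127.4,78))
d=snap('wrist','w4');t=o['pixels'][90:165,283:359]
r=cv2.matchTemplate(d['pixels'],t,5);_,s,_,l=cv2.minMaxLoc(r);print(s,l)
print(d['s']['eef_pos'],d['s']['tcp_rot'],atz(d,320.8+l[0]-283,127.4+l[1]-90,78))
# bob-in-hand from the side cameras
for n in ['scene','side']:
    e=snap(n,n+'1');P=d['s']['eef_pos']
    print(n,proj(e,[P+[0,0,17],P+[0,0,-42]]))
"
```

```text
clock: 5.97
eef_pos: [517.0, -263.1, 178.4]
tcp_rot: [3.142, -0.0, 1.575]
contact_force: [-0.3, -0.1, -0.9]
opening: 0.263
grasp_force: 44.1
[ 515.342744   -203.95282406   78.        ]
0.9824895262718201 (282, 89)
[ 517.0170344  -263.05107424  178.42441508] [ 3.14155654e+00 -8.89991324e-05  1.57521405e+00] [ 515.39186312 -203.69567229   78.        ]
scene [[216.92706637 106.11591134]
 [221.41606075 130.21940622]]
side [[289.57376659 228.50028996]
 [290.99573073 258.17958976]]
```

```bash
python3 -m jog '[{"x":1.5,"y":-0.03,"z":0,"spin":0,"grip":0.85},{"x":2.0,"y":-0.05,"z":0,"spin":0,"grip":0.85},{"x":1.5,"y":-0.05,"z":0.5,"spin":0,"grip":0.85},{"x":0.94,"y":0,"z":1,"spin":0,"grip":0.85},{"x":0,"y":0,"z":1.5,"spin":0,"grip":0.85},{"x":0,"y":0,"z":1.5,"spin":0,"grip":0.85},{"x":0,"y":0,"z":0.4,"spin":0,"grip":0.85},{"x":0,"y":0,"z":0,"spin":0,"grip":0.85},{"x":0,"y":0,"z":0,"spin":0,"grip":0.85},{"x":0,"y":0,"z":0,"spin":0,"grip":0.85}]'
python3 -c "
from h import *
L=[]
for n in ['scene','side']:
    e=snap(n,n+'2');P=e['s']['eef_pos'];p=proj(e,[P+[0,0,-42],[515.7,-203.8,78]]);print(P,n,p)
    x,y=(p[0]).astype(int);print(x-40,y-60);L.append(cv2.resize(e['pixels'][y-60:y+40,x-40:x+40],None,fx=5,fy=5,interpolation=2))
cv2.imwrite('pics/al.png',np.hstack(L))
"
```

```text
clock: 6.95
eef_pos: [515.8, -204.9, 129.8]
tcp_rot: [3.141, 0.0, 1.574]
contact_force: [0.6, 0.6, -0.2]
opening: 0.267
grasp_force: 44.2
[ 515.78387342 -204.8785482   129.78766559] scene [[245.93157977 153.93682238]
 [246.89309532 157.63500316]]
205 93
[ 515.87330396 -204.98945684  129.95884254] side [[292.85687219 260.61314896]
 [292.9866093  264.47627376]]
252 200
```

View pics/al.png

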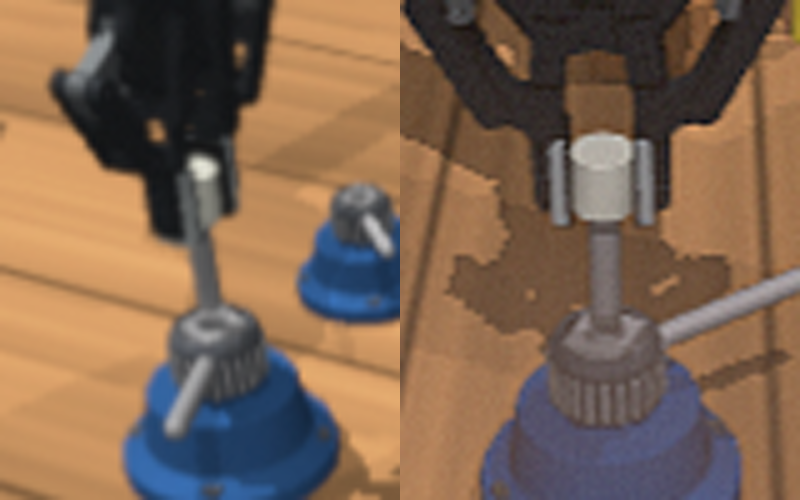

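The bob hangs upright and its foot is over the mouth in both views (side: shank at 606 against nut centre 607; scene: foot at 210 against mouth 215, as the calibration predicts). I'll trim y by 1 mm and start down gently.

```bash
python3 -m jog '[{"x":0.1,"y":0,"z":0.3,"spin":0,"grip":0.85},{"x":0,"y":0,"z":0.3,"spin":0,"grip":0.85},{"x":0,"y":0,"z":0.2,"spin":0,"grip":0.85},{"x":0,"y":0,"z":0.2,"spin":0,"grip":0.85},{"x":0,"y":0,"z":0.2,"spin":0,"grip":0.85},{"x":0,"y":0,"z":0.1,"spin":0,"grip":0.85},{"x":0,"y":0,"z":0,"spin":0,"grip":0.85},{"x":0,"y":0,"z":0,"spin":0,"grip":0.85}]'
```

```text
clock: 7.72
eef_pos: [515.3, -204.0, 116.1]
tcp_rot: [-3.142, 0.0, 1.574]
contact_force: [-0.0, -2.1, -1.0]
opening: 0.268
grasp_force: 44.1
```

```bash
python3 -m jog '[{"x":-0.03,"y":0,"z":0.2,"spin":0,"grip":0.85},{"x":0,"y":0,"z":0.2,"spin":0,"grip":0.85},{"x":0,"y":0,"z":0.2,"spin":0,"grip":0.85},{"x":0,"y":0,"z":0.2,"spin":0,"grip":0.85},{"x":0,"y":0,"z":0.1,"spin":0,"grip":0.85},{"x":0,"y":0,"z":0,"spin":0,"grip":0.85},{"x":0,"y":0,"z":0,"spin":0,"grip":0.85}]'
```

```text
clock: 8.3
eef_pos: [515.2, -204.0, 107.0]
tcp_rot: [-3.141, -0.0, 1.574]
contact_force: [-0.5, -2.4, -2.3]
opening: 0.263
grasp_force: 44.1
```

```bash
python3 -m jog '[{"x":-0.05,"y":0,"z":0.2,"spin":0,"grip":0.85},{"x":0,"y":0,"z":0.2,"spin":0,"grip":0.85},{"x":0,"y":0,"z":0.2,"spin":0,"grip":0.85},{"x":0,"y":0,"z":0.2,"spin":0,"grip":0.85},{"x":0,"y":0,"z":0.2,"spin":0,"grip":0.85},{"x":0,"y":0,"z":0.2,"spin":0,"grip":0.85},{"x":0,"y":0,"z":0.1,"spin":0,"grip":0.85},{"x":0,"y":0,"z":0.1,"spin":0,"grip":0.85},{"x":0,"y":0,"z":0,"spin":0,"grip":0.85},{"x":0,"y":0,"z":0,"spin":0,"grip":0.85}]'
```

```text
clock: 9.13
eef_pos: [515.2, -204.5, 93.1]
tcp_rot: [-3.141, -0.0, 1.574]
contact_force: [-0.9, -2.0, -2.0]
opening: 0.266
grasp_force: 44.2
```

```bash
python3 -m jog '[{"x":-0.02,"y":0,"z":0.1,"spin":0,"grip":0.85},{"x":0,"y":0,"z":0.1,"spin":0,"grip":0.85},{"x":0,"y":0,"z":0.1,"spin":0,"grip":0.85},{"x":0,"y":0,"z":0.1,"spin":0,"grip":0.85},{"x":0,"y":0,"z":0,"spin":0,"grip":0.85},{"x":0,"y":0,"z":0,"spin":0,"grip":0.85}]'
```

```text
clock: 9.63
eef_pos: [515.3, -204.7, 89.1]
tcp_rot: [-3.141, -0.0, 1.574]
contact_force: [-1.5, -1.5, -1.2]
opening: 0.268
grasp_force: 44.2
```

```bash
python3 -m jog '[{"x":0,"y":0,"z":0.05,"spin":0,"grip":0.85},{"x":0,"y":0,"z":0.05,"spin":0,"grip":0.85},{"x":0,"y":0,"z":0.05,"spin":0,"grip":0.85},{"x":0,"y":0,"z":0,"spin":0,"grip":0.85},{"x":0,"y":0,"z":0,"spin":0,"grip":0.85}]'
```

```text
clock: 10.05
eef_pos: [515.3, -204.8, 87.7]
tcp_rot: [-3.142, 0.0, 1.574]
contact_force: [-1.8, -1.5, 0.9]
opening: 0.264
grasp_force: 44.2
```

```bash
python3 -m jog '[{"x":0,"y":0,"z":0.05,"spin":0,"grip":0.85},{"x":0,"y":0,"z":0.04,"spin":0,"grip":0.85},{"x":0,"y":0,"z":0,"spin":0,"grip":0.85},{"x":0,"y":0,"z":0,"spin":0,"grip":0.85}]'
```

```text
clock: 10.38
eef_pos: [515.4, -204.8, 87.0]
tcp_rot: [3.142, 0.0, 1.574]
contact_force: [-3.1, -2.4, 4.0]
opening: 0.262
grasp_force: 44.8
```

```bash
python3 -m jog '[{"x":0,"y":0,"z":0,"spin":0,"grip":0.65},{"x":0,"y":0,"z":0,"spin":0,"grip":0.5},{"x":0,"y":0,"z":0,"spin":0,"grip":0.35},{"x":0,"y":0,"z":0,"spin":0,"grip":0.35},{"x":0,"y":0,"z":-0.5,"spin":0,"grip":0.35},{"x":0,"y":0,"z":-1.5,"spin":0,"grip":0.35},{"x":0,"y":0,"z":-2.5,"spin":0,"grip":0.35},{"x":0,"y":0,"z":-2.5,"spin":0,"grip":0.35},{"x":0,"y":0,"z":-1.5,"spin":0,"grip":0.35},{"x":0,"y":0,"z":0,"spin":0,"grip":0.35}]'
python3 -c "
from h import *
L=[]
for n in ['scene','side']:
    e=snap(n,n+'3');p=proj(e,[[515.7,-204,104],[515.7,-204,116],[515.7,-204,92]]);print(n,p)
    x,y=(p[0]).astype(int);print(x-40,y-30);L.append(cv2.resize(e['pixels'][y-30:y+50,x-40:x+40],None,fx=5,fy=5,interpolation=2))
cv2.imwrite('pics/in.png',np.hstack(L));print(sense()['eef_pos'])
"
```

```text
clock: 11.22
eef_pos: [517.5, -205.5, 175.7]
tcp_rot: [3.136, 0.002, 1.574]
contact_force: [0.2, -0.2, 0.3]
opening: 0.65
grasp_force: 0.0
scene [[245.35287477 147.91257201]
 [244.65991015 143.31174486]
 [246.0359115  152.43529187]]
205 117
side [[292.46929458 253.33678999]
 [292.22767812 248.02765356]
 [292.7077824  258.55809494]]
252 223
[ 515.65944617 -204.8209602   172.47504098]
```

View pics/in.png

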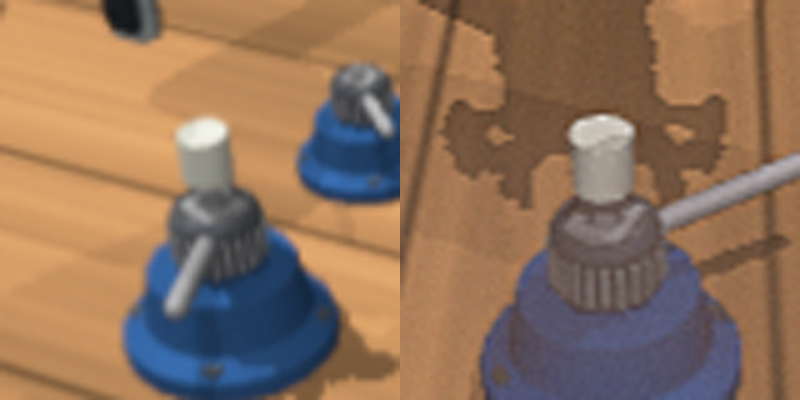

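The bob stands home: its head top is at (245.6,143.4) in the scene against a predicted (244.7,143.3), and it is upright. Now I'll work out the bar's angle and go there with the gripper shut.

```bash
python3 -m jog '[{"x":1,"y":1,"z":0,"spin":0.117,"grip":0.7},{"x":0,"y":0,"z":0,"spin":0.117,"grip":1},{"x":0,"y":0,"z":0,"spin":0.117,"grip":1},{"x":0,"y":0,"z":0,"spin":0.117,"grip":1},{"x":0,"y":0,"z":0,"spin":0.117,"grip":1},{"x":0,"y":0,"z":0,"spin":0.117,"grip":1},{"x":0,"y":0,"z":0,"spin":0.117,"grip":1},{"x":0,"y":0,"z":0,"spin":0.117,"grip":1},{"x":0,"y":0,"z":0,"spin":0.117,"grip":1},{"x":0,"y":0,"z":0,"spin":0.117,"grip":1},{"x":0,"y":0,"z":0,"spin":0,"grip":1},{"x":0,"y":0,"z":0,"spin":0,"grip":1}]'
python3 -c "
from h import *
c=np.array([515.7,-204.3])
d=load('w4')
for u,v in [(360,113),(380,103.5),(398,94.5)]:
    z=72
    for _ in range(10):
        p=atz(d,u-1,v-1,z); r=np.hypot(*(p[:2]-c)); z=68+10*(r-19)/63
    print(p,r,np.degrees(np.arctan2(p[1]+204.3,p[0]-515.7)))
s=sense();print(s['eef_pos'],s['tcp_rot'],s['wrist_torque'],s['contact_force'])
t=s['tcp_rot'][2];th=np.radians(23)
g=c+70*np.array([np.cos(th),np.sin(th)])-38*np.array([np.sin(th),-np.cos(th)])
D=g-s['eef_pos'][:2];print(g,D@[np.cos(t),np.sin(t)],D@[np.sin(t),-np.cos(t)])
"
```

```text
clock: 12.32
eef_pos: [524.7, -194.5, 170.8]
tcp_rot: [-3.14, 0.001, 0.407]
contact_force: [-0.3, -0.7, 0.1]
opening: -0.001
grasp_force: 0.0
[ 547.05033319 -192.74973315   70.28735849] 33.41035850231327 20.22509130895938
[ 562.37035826 -185.18993687   72.98909655] 50.43130826561065 22.267576651964404
[ 575.67333304 -178.2524435    75.36279266] 65.38559378929078 23.476220862278122
[ 524.71410157 -194.457846    170.79452446] [-3.14033040e+00  1.26248050e-03  4.07418848e-01] [-0.02915242 -0.01700418 -0.04845736] [-0.34161092 -0.66322724  0.08779304]
[ 565.28755686 -141.96963657] 58.0503503206 -32.1150156585309
```

```bash
python3 -m jog '[{"x":1.5,"y":-0.8,"z":0,"spin":0,"grip":1},{"x":1.5,"y":-0.8,"z":0,"spin":0,"grip":1},{"x":1.5,"y":-0.8,"z":0,"spin":0,"grip":1},{"x":1.3,"y":-0.8,"z":0,"spin":0,"grip":1},{"x":0,"y":0,"z":1,"spin":0,"grip":1},{"x":0,"y":0,"z":2,"spin":0,"grip":1},{"x":0,"y":0,"z":2,"spin":0,"grip":1},{"x":0,"y":0,"z":2,"spin":0,"grip":1},{"x":0,"y":0,"z":2,"spin":0,"grip":1},{"x":0,"y":0,"z":1.5,"spin":0,"grip":1},{"x":0,"y":0,"z":0.5,"spin":0,"grip":1},{"x":0,"y":0,"z":0,"spin":0,"grip":1},{"x":0,"y":0,"z":0,"spin":0,"grip":1}]'
cat > t.py <<'E'
from h import *
c=np.array([515.7,-204.3]);s=sense();p=s['eef_pos'];F=s['contact_force'];t=s['tcp_rot'][2]
a=p[:2]-c;T=s['wrist_torque'][2]+(a[0]*F[1]-a[1]*F[0])/1e3
print('cw torque on bar about axis',T,'Ft',-(F@[np.sin(t),-np.cos(t),0]),'Mz',s['wrist_torque'][2],'bar frame',a@[np.cos(t),np.sin(t)],a@[np.sin(t),-np.cos(t)],p[2],'yaw',t)
E
python3 t.py
```

```text
clock: 13.4
eef_pos: [565.9, -142.6, 61.8]
tcp_rot: [-3.141, 0.0, 0.405]
contact_force: [0.1, -0.3, 0.3]
opening: 0.005
grasp_force: 0.0
cw torque on bar about axis 0.00037103897648891465 Ft -0.3050990351186548 Mz 0.01918774399739097 bar frame 70.42192532854902 -36.94403856460992 61.83334601767081 yaw 0.40463651047236504
```

```bash
python3 -m jog '[{"x":0,"y":0.4,"z":0,"spin":0,"grip":1},{"x":0,"y":0.4,"z":0,"spin":0,"grip":1},{"x":0,"y":0.4,"z":0,"spin":0,"grip":1},{"x":0,"y":0.2,"z":0,"spin":0,"grip":1},{"x":0,"y":0.2,"z":0,"spin":0,"grip":1},{"x":0,"y":0.2,"z":0,"spin":0,"grip":1},{"x":0,"y":0,"z":0,"spin":0,"grip":1}]'
python3 t.py
```

```text
clock: 13.98
eef_pos: [573.4, -159.4, 62.0]
tcp_rot: [3.141, -0.0, 0.404]
contact_force: [-0.2, -0.9, 0.3]
opening: -0.002
grasp_force: 0.0
cw torque on bar about axis -0.02933572034199475 Ft -0.8028392269650159 Mz 0.017628176252226808 bar frame 70.64615609753321 -18.60347526689529 62.03382024838797 yaw 0.4035664037318618
```

```bash
python3 -m jog '[{"x":0,"y":0.2,"z":0,"spin":0,"grip":1},{"x":0,"y":0.2,"z":0,"spin":0,"grip":1},{"x":0,"y":0.2,"z":0,"spin":0,"grip":1},{"x":0,"y":0.2,"z":0,"spin":0,"grip":1},{"x":0,"y":0,"z":0,"spin":0,"grip":1}]'
python3 t.py
```

```text
clock: 14.4
eef_pos: [575.9, -165.6, 61.8]
tcp_rot: [-3.14, 0.0, 0.403]
contact_force: [-0.6, 5.6, 2.4]
opening: -0.003
grasp_force: 2.7
cw torque on bar about axis 0.35132912135615824 Ft 5.3859566382315265 Mz -0.009461627145586049 bar frame 70.56298061415161 -11.995133834938324 61.77121232715338 yaw 0.4034459640262338
```

```bash
python3 -m jog '[{"x":0.05,"y":0.35,"z":0,"spin":0.05,"grip":1},{"x":0.05,"y":0.35,"z":0,"spin":0.05,"grip":1},{"x":0.05,"y":0.35,"z":0,"spin":0.05,"grip":1},{"x":0.05,"y":0.35,"z":0,"spin":0.05,"grip":1},{"x":0.05,"y":0.35,"z":0,"spin":0.05,"grip":1},{"x":0.05,"y":0.35,"z":0,"spin":0.05,"grip":1}]'
python3 t.py
```

```text
clock: 14.9
eef_pos: [585.0, -184.5, 61.8]
tcp_rot: [-3.14, 0.0, 0.101]
contact_force: [0.6, 7.8, 1.4]
opening: 0.002
grasp_force: 3.7
cw torque on bar about axis 0.4921290354567844 Ft 7.6885914270996745 Mz -0.036656466284692484 bar frame 70.9880198223339 -12.658428717109246 61.834143598981676 yaw 0.10111820214567269
```

```bash
python3 -m jog '[{"x":0.03,"y":0.21,"z":0,"spin":0.03,"grip":1},{"x":0.03,"y":0.21,"z":0,"spin":0.03,"grip":1},{"x":0.03,"y":0.21,"z":0,"spin":0.03,"grip":1},{"x":0.03,"y":0.21,"z":0,"spin":0.03,"grip":1}]'
python3 t.py
```

```text
clock: 15.23
eef_pos: [587.1, -192.9, 61.8]
tcp_rot: [-3.14, -0.0, -0.018]
contact_force: [2.0, 6.6, -0.1]
opening: 0.001
grasp_force: 3.5
cw torque on bar about axis 0.3840191847176562 Ft 6.658880287045455 Mz -0.06633945595904787 bar frame 71.15040261092362 -12.669841977846689 61.84719119416472 yaw -0.017950723193832063
```

```bash
python3 -m jog '[{"x":0.03,"y":0.21,"z":0,"spin":0.03,"grip":1},{"x":0.03,"y":0.21,"z":0,"spin":0.03,"grip":1},{"x":0.03,"y":0.21,"z":0,"spin":0.03,"grip":1}]'
python3 t.py
```

```text
clock: 15.48
eef_pos: [588.0, -199.3, 61.9]
tcp_rot: [-3.14, -0.001, -0.108]
contact_force: [4.0, 5.7, -0.3]
opening: 0.001
grasp_force: 3.5
cw torque on bar about axis 0.40018298558090876 Ft 6.144168639769497 Mz 0.005224584638678329 bar frame 71.29524657911176 -12.768367025252235 61.89345366438359 yaw -0.10785828731115599
```

```bash
python3 -m jog '[{"x":0.03,"y":0.21,"z":0,"spin":0.03,"grip":1},{"x":0.03,"y":0.21,"z":0,"spin":0.03,"grip":1},{"x":0.02,"y":0.14,"z":0,"spin":0.02,"grip":1}]'
python3 t.py
```

```text
clock: 15.73
eef_pos: [588.3, -205.1, 61.9]
tcp_rot: [-3.14, -0.001, -0.188]
contact_force: [4.2, 6.6, -0.7]
opening: -0.0
grasp_force: 3.5
cw torque on bar about axis 0.46674272284637197 Ft 7.24217329816479 Mz -0.013579101263184817 bar frame 71.4780779546217 -12.738773079427173 61.93366454513758 yaw -0.18802837420991492
```

```bash
python3 -m jog '[{"x":0.02,"y":0.14,"z":0,"spin":0.02,"grip":1},{"x":0.02,"y":0.14,"z":0,"spin":0.02,"grip":1},{"x":0.02,"y":0.14,"z":0,"spin":0.02,"grip":1}]'
python3 t.py
```

```text
clock: 15.98
eef_pos: [588.2, -209.4, 62.0]
tcp_rot: [-3.14, -0.002, -0.247]
contact_force: [4.6, 6.0, -1.9]
opening: -0.004
grasp_force: 3.5
cw torque on bar about axis 0.49855959444091236 Ft 6.9125814883641885 Mz 0.0424532604465068 bar frame 71.57847322577241 -12.848103384608988 61.95399727287075 yaw -0.24733517079671774
```

```bash
python3 -m jog '[{"x":0.01,"y":0.14,"z":0,"spin":0.02,"grip":1},{"x":0.01,"y":0.14,"z":0,"spin":0.02,"grip":1},{"x":0.01,"y":0.14,"z":0,"spin":0.02,"grip":1}]'
python3 t.py
```

```text
clock: 16.23
eef_pos: [587.8, -213.7, 62.0]
tcp_rot: [-3.14, -0.002, -0.307]
contact_force: [7.1, 6.0, -3.2]
opening: 0.003
grasp_force: 3.5
cw torque on bar about axis 0.5192732031855967 Ft 7.845348670746374 Mz 0.021485485491722196 bar frame 71.57141526194742 -12.876847351447868 62.0282306157606 yaw -0.3073383558247209
```

```bash
python3 -m jog '[{"x":0.01,"y":0.14,"z":0,"spin":0.02,"grip":1},{"x":0.01,"y":0.14,"z":0,"spin":0.02,"grip":1}]'
python3 t.py
```

```text
clock: 16.4
eef_pos: [587.3, -216.4, 62.1]
tcp_rot: [-3.14, -0.003, -0.347]
contact_force: [6.6, 4.3, -3.4]
opening: -0.0
grasp_force: 3.7
cw torque on bar about axis 0.4016999165220636 Ft 6.27534516980455 Mz 0.014688911414692224 bar frame 71.42377419160195 -12.94942952066108 62.09485030412855 yaw -0.34736267226986994
```

Still free-turning (about 0.45 N m). I'll carry on in small steps.

```bash
python3 -m jog '[{"x":0.01,"y":0.14,"z":0,"spin":0.02,"grip":1},{"x":0.01,"y":0.14,"z":0,"spin":0.02,"grip":1}]'
python3 t.py
```

```text
clock: 16.57
eef_pos: [586.7, -219.1, 62.2]
tcp_rot: [-3.14, -0.003, -0.387]
contact_force: [6.9, 5.8, -1.7]
opening: -0.002
grasp_force: 4.3
cw torque on bar about axis 0.6002137714122401 Ft 8.008555172017118 Mz 0.08419739445354583 bar frame 71.36356992794806 -13.144552660421814 62.1781559342025 yaw -0.3874786207226766
```

```bash
python3 -m jog '[{"x":0.01,"y":0.14,"z":0,"spin":0.02,"grip":1},{"x":0.01,"y":0.14,"z":0,"spin":0.02,"grip":1}]'
python3 t.py
```

```text
clock: 16.73
eef_pos: [586.1, -221.6, 62.2]
tcp_rot: [-3.139, -0.004, -0.428]
contact_force: [8.5, 6.5, -3.0]
opening: 0.0
grasp_force: 5.0
cw torque on bar about axis 0.6821494138721855 Ft 9.415901820123167 Mz 0.0787669557602294 bar frame 71.28588197379288 -13.413612978295614 62.23423490974325 yaw -0.4275147036667304
```

```bash
python3 -m jog '[{"x":0.01,"y":0.14,"z":0,"spin":0.02,"grip":1}]'
python3 t.py
```

```text
clock: 16.82
eef_pos: [585.9, -223.0, 62.3]
tcp_rot: [-3.139, -0.004, -0.448]
contact_force: [9.7, 7.1, -4.8]
opening: -0.001
grasp_force: 5.4
cw torque on bar about axis 0.7018849720525403 Ft 10.564539019809533 Mz 0.024727709588164434 bar frame 71.33972138667295 -13.556534752225822 62.268763042594074 yaw -0.44753308781701295
```

```bash
python3 -m jog '[{"x":0,"y":0.14,"z":0,"spin":0.02,"grip":1},{"x":0,"y":0.07,"z":0,"spin":0.01,"grip":1}]'
python3 t.py
```

```text
clock: 16.98
eef_pos: [585.3, -224.8, 62.3]
tcp_rot: [-3.139, -0.004, -0.478]
contact_force: [11.7, 7.1, -4.2]
opening: -0.004
grasp_force: 5.9
cw torque on bar about axis 0.7968083798813529 Ft 11.704741912711295 Mz 0.060039128544515694 bar frame 71.2586549714639 -13.775323034509682 62.34907229450649 yaw -0.4777870813126168
```

```bash
python3 -m jog '[{"x":0,"y":0,"z":0,"spin":0,"grip":1},{"x":0,"y":0,"z":0,"spin":0,"grip":1}]'
python3 t.py
```

```text
clock: 17.15
eef_pos: [585.2, -224.8, 62.3]
tcp_rot: [-3.139, -0.004, -0.477]
contact_force: [9.8, 6.8, -3.5]
opening: -0.006
grasp_force: 5.3
cw torque on bar about axis 0.78168088789312 Ft 10.579847140951534 Mz 0.10545912480333496 bar frame 71.1291817002636 -13.652498778615914 62.31838639039052 yaw -0.47664738413950536
```

```bash
python3 -m jog '[{"x":0,"y":0.14,"z":0,"spin":0.02,"grip":1},{"x":0,"y":0.1,"z":0,"spin":0.015,"grip":1}]'
python3 t.py
```

```text
clock: 17.32
eef_pos: [584.7, -226.9, 62.4]
tcp_rot: [-3.138, -0.005, -0.512]
contact_force: [12.3, 8.0, -5.5]
opening: -0.002
grasp_force: 6.7
cw torque on bar about axis 0.9697847878914885 Ft 12.98277961927682 Mz 0.14266116157328917 bar frame 71.17855167977729 -14.13548502907046 62.40574231956388 yaw -0.5123811100913691
```

The push is at 13 N and about 0.93 N m, which is firm. I'll hold, back off and rise.

```bash
python3 -m jog '[{"x":0,"y":0,"z":0,"spin":0,"grip":1},{"x":0,"y":0,"z":0,"spin":0,"grip":1}]'
python3 t.py
python3 -m jog '[{"x":0,"y":-0.1,"z":0,"spin":0,"grip":1},{"x":0,"y":-0.5,"z":0,"spin":0,"grip":1},{"x":0,"y":-1,"z":0,"spin":0,"grip":1},{"x":0,"y":-1,"z":0,"spin":0,"grip":1},{"x":0,"y":0,"z":-1,"spin":0,"grip":1},{"x":0,"y":0,"z":-3,"spin":0,"grip":1},{"x":0,"y":0,"z":-3,"spin":0,"grip":1},{"x":0,"y":0,"z":-3,"spin":0,"grip":1},{"x":2,"y":0,"z":-1,"spin":0,"grip":1},{"x":3,"y":0,"z":0,"spin":0,"grip":1},{"x":3,"y":0,"z":0,"spin":0,"grip":1},{"x":0,"y":0,"z":0,"spin":0,"grip":1},{"x":0,"y":0,"z":0,"spin":0,"grip":1}]'
python3 -c "
from h import *
L=[]
for n in ['scene','side']:
    e=snap(n,n+'4');p=proj(e,[[515.7,-204,104],[515.7,-204,116]]);print(n,p)
    x,y=(p[0]).astype(int);print(x-40,y-30);L.append(cv2.resize(e['pixels'][y-30:y+50,x-40:x+40],None,fx=5,fy=5,interpolation=2))
cv2.imwrite('pics/fin.png',np.hstack(L))
"
```

```text
clock: 17.48
eef_pos: [584.6, -226.9, 62.4]
tcp_rot: [-3.138, -0.005, -0.512]
contact_force: [11.4, 7.3, -4.1]
opening: -0.002
grasp_force: 6.0
cw torque on bar about axis 0.8337128297714449 Ft 11.928319377512148 Mz 0.07425603223463792 bar frame 71.18837634949502 -14.03201181300186 62.385421935406654 yaw -0.511705831389228
clock: 18.57
eef_pos: [664.3, -244.5, 172.1]
tcp_rot: [3.141, -0.0, -0.511]
contact_force: [-0.4, -0.1, 0.7]
opening: 0.004
grasp_force: 0.0
scene [[245.35287477 147.91257201]
 [244.65991015 143.31174486]]
205 117
side [[292.46929458 253.33678999]
 [292.22767812 248.02765356]]
252 223
```

View pics/fin.png

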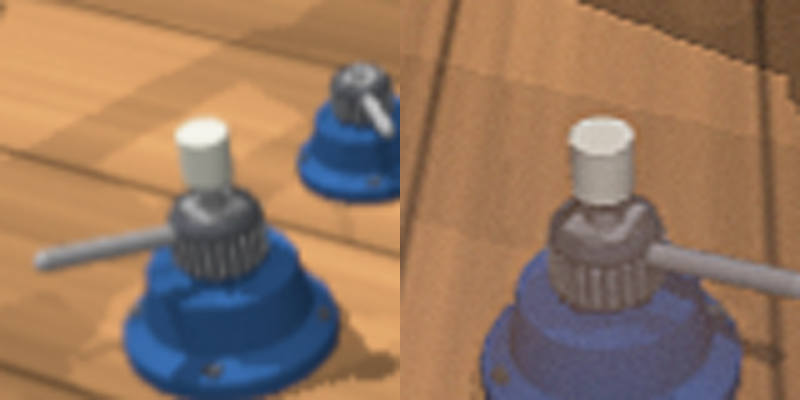

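The bob stands upright at the same height (top at (203,133) in the scene crop), the bar has swung clockwise, and the robot is clear.

```bash
python3 -c "
from rig import *
print(sign_off())"
```

```text
the job is handed in; nothing more can be done
None
```

I've handed the job in: the drum bob stands upright in the collet, looking fully home in the camera views, with the nut tightened to about 0.9 N m (firm); no pass or fail verdict came back.

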